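# Fit the spool chuck and carrier disc on a spin coater

### The arm

A 6-joint arm with a two-finger parallel gripper is mounted at the origin on the work surface. World frame = base frame: x ahead of the robot, y to its left, z up, the work surface at z = 0. Lengths are in m, angles in rad, forces in N, time in s.
With the tool pointing down it reaches from about 0.35 to 0.85 m from the base axis. Payload 8.1 kg.
Tool frame: the origin (TCP) lies on the centre line of the jaws, within the pads' length; the fingertips stand robot.tips_ahead ahead of it and the grasp point (between the pads) lies 6 mm ahead of it (robot.tips_ahead is the distance from the TCP to the fingertips, in m); z points along the fingers, y is the line along which they close (so a half turn about z gives the same grasp; the last joint's range is limited). The gripper opens to 93 mm and grips with 3 to 60 N. Pads are 15 mm wide; open, the fingers measure 128 mm over their backs; the gripper's body (75 mm by 188 mm) begins 65 mm behind the grasp point.
Start: joints at [-1.385, 0.13, 1.488, -0, 1.523, -0.085], TCP at [0.161, -0.578, 0.204] pointing down, gripper open.
Joint ranges: [-2.96, 2.96], [-0.89, 2.26], [0.02, 2.5], [-1.34, 4.48], [0, 2.73], [-2.66, 2.66]. Speed limits (rad/s): [2.39, 2.39, 2.79, 3.14, 3.14, 3.14].

### API

Orientations are given as a rotation vector (axis times angle).
In Python, from plant import robot gives the robot as it stands.
- The arm moves only by the tool apply_moves, never from a script. Its arguments are lists of equal length, an entry for each row: "delta_pos": the shift along the tool's x, y, z in cm, a list of three; "twist": the turn about the tool's z in rad. A call has 1 to 8 rows; each row shifts and turns the commanded pose from where the row before left it, along the tool's axes as they then stand; what a row does not reach is not made up. A row lasts 1/8 s, in which the tool goes at most 62.5 mm and 10.7 degrees, less where a joint would pass 70% of its speed; a pose out of reach is approached as far as the arm can. A call with a gripper value outside its range is refused whole. "gripper" is the finger opening in cm, from 0 to 9.3, set as the call begins (left out, the last holds). The fingers move at their own pace and stop on an object; "squeeze" is the grip in N (left out, the last holds). Time passes only in rows, so rows that do not move let the fingers close. It gives the time, the measured TCP pose, the force, the opening and the grip force at its end, in the units of the state.
- robot.read_state(): the state, without advancing time (a new reading comes with each control period).
- robot.read_camera(name): name is "scene" or "side" or "wrist"; returns a dict with "frame" (480x640x3 uint8, red, green, blue), "vertical_fov" (degrees; the focal length in pixels is half the picture's height over the tangent of half this angle, whatever the lens; pixels are square), "cx", "cy" (the principal point, pixels), "k1" (the pictures are not rectified: a ray, as slopes to the right and down, at radius r is drawn at 1 + k1 r^2 times it, then the intrinsics apply), "R" (3x3) and "t" (3): a world point X has camera coordinates R X + t. Camera axes: x right, y down, z forward; pixel columns grow to the right and rows downward; lengths in m; the calibration is good to about 2 mm. A picture is of the moment at which its call begins. There is no depth.
- robot.close_job(): hands the job in; it is judged then, once.
The state is a dict: "t": time; "q": joint angles; "dq": joint speeds; "joint_torque": joint torques, N m; "tool_pos": TCP position; "orientation": TCP orientation; "force": force on the tool from outside, world axes, zero at the start; "wrist_torque": the same for the moment, N m; "opening": finger opening in m; "gripper_force": force on a finger pad.
Only numpy, scipy, OpenCV 4.12 (cv2) and the standard library are available. Lean on these libraries where they do the work, as an engineer would, in place of code of your own. Each camera call takes 0.05 s, during which the arm holds its last target. There are 200 camera calls.

### The job

Get the spin coater ready: mount the white spool-shaped chuck on its upright spindle and turn it by feel, without forcing it, until the drive bar slips into the slots underneath and the chuck sits fully home on the hub. Then move the dark carrier disc from its cooling stand and lay it flat and centred on top of the chuck, so that it overhangs evenly all round. Do not drop either part or disturb the bottle, the jar and the glass dish.

Things in the scene. Friction and masses are not known exactly. Their poses are not given: they have to be found in the camera images.
- chuck: White spool, upright, 48 mm high, 130 g. Origin: centre of its underside, z up. Lower flange 54 mm diameter, 12 mm high; waist 30 mm; top flange 56 mm diameter, 40 to 48 mm above the origin (grip here), flat closed top. Underneath, hidden by the rim: a blind bore, 18 mm diameter, 40 mm deep, and two crossing slots 10 mm wide, 8 mm deep, along its own x and y axes.
- hub (a point): Centre of the hub face (54 mm diameter, 80 mm above the bench) on which the chuck sits; z up. From it rises a shaft, 16 mm diameter, 34 mm high, tapered tip; across it lies a drive bar, 36 x 6 mm, 6 mm high. Braked: turns only at 0.5 N m. The bar's direction varies and is not in this point's axes. With bar and slots out of line the chuck stands 6 mm too high.
- spinner: Spin coater, white box 240 mm (x) by 200 mm (y) by 70 mm high, fixed on the bench; origin under its centre, directly below the hub; its front faces its -x. A steel splash ring around the hub, 180 mm outer and 172 mm inner diameter, rises to 92 mm above the bench.
- disc: Dark grey flat disc, 66 mm diameter, 6 mm thick, about 50 g. Origin: centre of its underside, z up. It lies on the cooling stand.
- stand: Aluminium cooling stand fixed on the bench, 50 mm diameter column (70 mm foot, 8 mm high), 30 mm high. Origin: centre of its underside. The disc lies centred on it, overhanging 8 mm.
- bottle: Bystander: amber bottle, 60 mm diameter, 150 mm high; origin: centre of its underside.
- jar: Bystander: white jar, 64 mm diameter, 80 mm high; origin: centre of its underside.
- dish: Bystander: glass dish, 90 mm diameter, 18 mm high; origin: centre of its underside.
Not all that is in view belongs to the job. What is shaped like the chuck but blue or purple is not meant.

How it is judged:
By the outcome, as a careful person would: the job done as asked, in the order asked, and still so for the second after the job is handed in, with the robot touching nothing.
It also fails if it takes over 64 s, if anything falls off the work surface, if the arm or the gripper's body presses on something with over 40 N, if the wrist force passes 120 N, or if a joint passes its speed limit or range.

## Working session

There is one attempt and no reset: what is moved stays moved. The work goes in short steps, Python scripts to look and compute and a tool call to move; the robot and the scene stay as the last step left them, time stands still between calls to the robot, and variables do not carry over. Pictures are saved under pics/ and viewed, at most 10 in all, crops included, and the job is handed in when it is done.

Besides the shell and the picture viewer there is one more tool, called after "Emit:" as name(argument=value, ...) on one line, values as JSON. apply_moves: Moves the arm, as the interface text tells. Its arguments: {"type":"object","properties":{"delta_pos":{"type":"array"},"twist":{"type":"array"},"gripper":{"type":"number"},"squeeze":{"type":"number"}},"required":["delta_pos","twist"]}

```bash
mkdir -p pics; ls; cat > h.py <<'E'
import numpy as np, cv2, pickle
from plant import robot
def cap(n,tag):
    c=robot.read_camera(n); cv2.imwrite(f'pics/{tag}.png',c['frame'][:,:,::-1]); pickle.dump(c,open(f'pics/{tag}.pkl','wb')); return c
def load(tag): return pickle.load(open(f'pics/{tag}.pkl','rb'))
def ray(c,u,v):
    f=240/np.tan(np.radians(c['vertical_fov'])/2)
    K=np.array([[f,0,c['cx']],[0,f,c['cy']],[0,0,1]])
    x,y=(u-c['cx'])/f,(v-c['cy'])/f; a,b=x,y
    for _ in range(30):
        s=1+c['k1']*(a*a+b*b); a,b=x/s,y/s
    R=np.array(c['R']);t=np.array(c['t']); d=R.T@np.array([a,b,1]); return -R.T@t, d/np.linalg.norm(d)
def atz(c,u,v,z):
    o,d=ray(c,u,v); return o+d*(z-o[2])/d[2]
def tri(obs):
    A=np.zeros((3,3));b=np.zeros(3);rs=[ray(*o) for o in obs]
    for o,d in rs: P=np.eye(3)-np.outer(d,d);A+=P;b+=P@o
    X=np.linalg.solve(A,b); return X,[np.linalg.norm((np.eye(3)-np.outer(d,d))@(X-o)) for o,d in rs]
def proj(c,X):
    f=240/np.tan(np.radians(c['vertical_fov'])/2)
    p=np.array(c['R'])@X+np.array(c['t']); a,b=p[0]/p[2],p[1]/p[2]; s=1+c['k1']*(a*a+b*b)
    return np.array([c['cx']+f*a*s,c['cy']+f*b*s])
E
python3 - <<'E'
from h import *
a=[cap(n,n+'0') for n in('scene','side','wrist')]
for c in a: print(c['vertical_fov'],c['k1'],-np.array(c['R']).T@np.array(c['t']))
s=robot.read_state();print(s, robot.tips_ahead)
E
```

```text
pics
56.995562451253285 -0.05566016054699731 [1.11070541 0.0610319  1.0245829 ]
52.93399261022486 -0.1153305315714143 [-0.07540873  0.65821165  0.65151387]
64.76191114707707 -0.06642384889450202 [ 0.22229457 -0.56092571  0.3837063 ]
{'t': 0.15, 'q': array([-1.38539174e+00,  1.31018180e-01,  1.48901849e+00,  3.31739832e-06,
        1.52302246e+00, -8.53721326e-02]), 'dq': array([ 0.00153125, -0.00179926, -0.00277444, -0.00219074,  0.00272333,
       -0.00142573]), 'joint_torque': array([ 4.94008582e-04, -5.60476112e+01, -4.92334628e+01,  7.68330926e-02,
        3.06665164e-02, -1.32761802e-04]), 'tool_pos': array([ 0.16044039, -0.57766625,  0.20281608]), 'orientation': array([-3.11139253e+00, -4.23838907e-01,  1.09916306e-04]), 'force': array([ 0.3814159 , -0.10611572, -1.19448925]), 'wrist_torque': array([ 0.02282667,  0.01403913, -0.01012606]), 'gripper_force': 0.0, 'opening': 0.09298206740821788} 0.025
```

View pics/scene0.png

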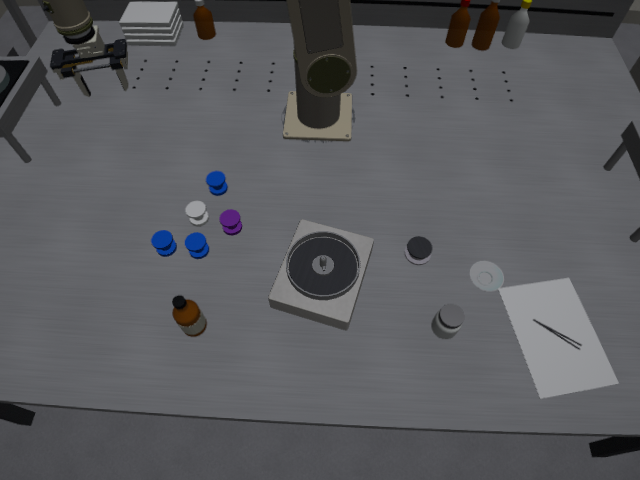

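View pics/side0.png

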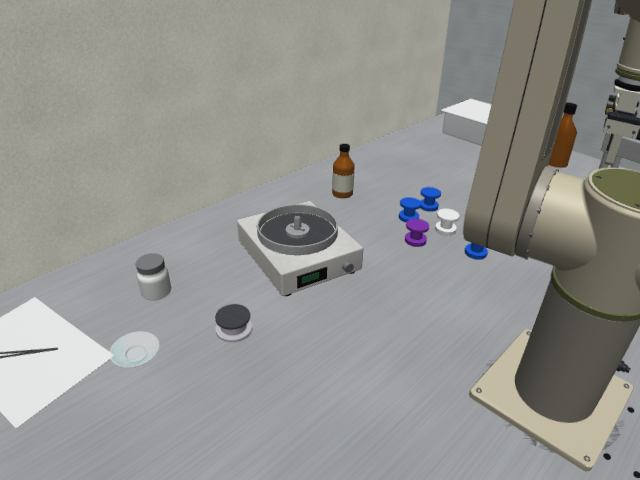

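The scene picture shows:
- The white spool is at (196,212).
- Similar spools are blue at (217,183), (164,243) and (197,245), and purple at (231,221). Only the white one fits the description.
- The hub is at (323,265) and the disc on its stand at (419,249).

In the side picture the white spool is at (447,220), the hub at (297,228) and the disc at (233,316). I'll check these in enlarged crops.

```bash
python3 - <<'E'
from h import *
def crop(t,x,y,w,h,k): return cv2.resize(load(t)['frame'][y:y+h,x:x+w,::-1],None,fx=k,fy=k,interpolation=cv2.INTER_CUBIC)
a=crop('scene0',175,190,66,50,6); b=crop('scene0',295,240,66,50,6)
c=crop('side0',415,195,66,50,6); d=crop('side0',264,200,66,50,6)
cv2.imwrite('pics/cr0.png',np.vstack([np.hstack([a,b]),np.hstack([c,d])]))
S,D=load('scene0'),load('side0')
print(tri([(S,196,208),(D,447,214)]),tri([(S,323,265),(D,297,231)]),tri([(S,419,246),(D,233,314)]))
print(tri([(S,217,180),(D,478,240)]),tri([(S,231,217),(D,417,226)]),tri([(S,197,241),(D,410,203)]))
E
```

```text
(array([ 0.42755082, -0.3117893 ,  0.04870283]), [np.float64(0.0013006180787956995), np.float64(0.0013006180787956383)]) (array([0.59891131, 0.04277076, 0.07381183]), [np.float64(0.0012130257771863807), np.float64(0.0012130257771862912)]) (array([0.51039936, 0.289177  , 0.03732256]), [np.float64(0.0010474743440236469), np.float64(0.001047474344023688)])
(array([ 0.31777811, -0.27618751,  0.03794465]), [np.float64(6.49542042865467e-05), np.float64(6.495420428658502e-05)]) (array([ 0.44960924, -0.21256941,  0.04514023]), [np.float64(0.0008834698196582708), np.float64(0.0008834698196581554)]) (array([ 0.5288341 , -0.29058709,  0.04608219]), [np.float64(0.00047182948440158216), np.float64(0.0004718294844016148)])
```

View pics/cr0.png

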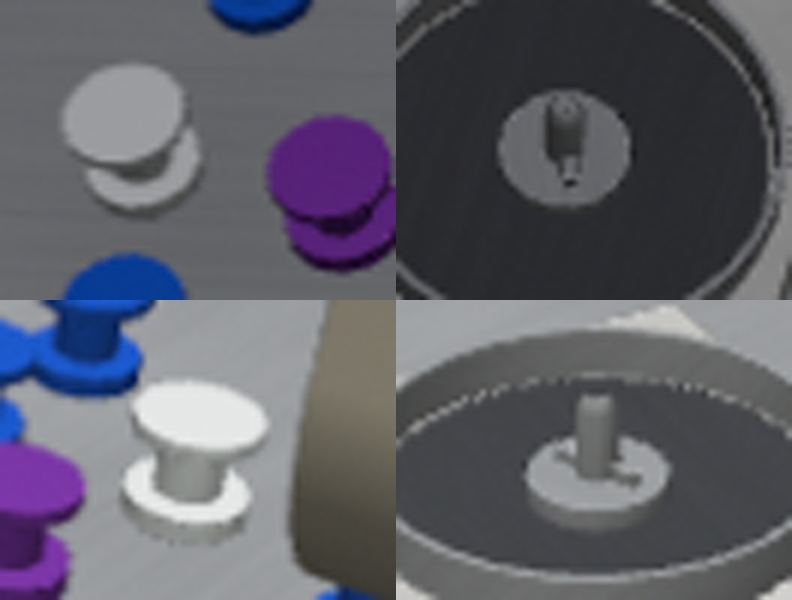

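The crop confirms the chuck: it is the only white spool, with its top centre at scene (195.7,208.8) and side (448,214). The hub face is at scene (322.6,264.3) and side (297.3,229.3), and the bar is visible on it. I'll measure both.

```bash
cat >> h.py <<'E'
from scipy.spatial.transform import Rotation as Ro
def plan(target,yaw=None):
    s=robot.read_state(); R=Ro.from_rotvec(s['orientation']).as_matrix()
    d=R.T@(np.array(target)-s['tool_pos'])*100
    print('pos',s['tool_pos'].round(4),'x-axis yaw deg',np.degrees(np.arctan2(R[1,0],R[0,0])).round(2),'z',R[:,2].round(4),'q',s['q'].round(3),'tool delta cm',d.round(2),'t',s['t'])
E
python3 - <<'E'
from h import *
S,D=load('scene0'),load('side0')
print(tri([(S,195.5,208.6),(D,448.1,214.1)]));print('hub',tri([(S,322.6,264.3),(D,297.3,229.3)]));print('tip',tri([(S,323.1,256.8),(D,297.1,215.8)]))
print('bar side',[atz(D,264+u/6-.4,200+v/6-.4,.086) for u,v in((164,156),(239,180))],'bar scene',atz(S,295+174/6-.4,240+180/6-.4,.086))
print('bottle',tri([(S,180,301),(D,345,148)]))
plan([.4275,-.312,.15])
E
```

```text
(array([ 0.42701656, -0.3146397 ,  0.0466849 ]), [np.float64(1.2816140622134965e-05), np.float64(1.2816140622091761e-05)])
hub (array([0.59909946, 0.0417239 , 0.07773705]), [np.float64(0.0011370545759480707), np.float64(0.0011370545759480225)])
tip (array([0.59825303, 0.04266054, 0.11348811]), [np.float64(0.001088413692893344), np.float64(0.0010884136928933418)])
bar side [array([0.61073748, 0.05161145, 0.086     ]), array([0.57934565, 0.04294126, 0.086     ])] bar scene [0.61710048 0.04404536 0.086     ]
bottle (array([ 0.73958539, -0.26339052,  0.14223007]), [np.float64(0.0003721114720094912), np.float64(0.00037211147200934844)])
pos [ 0.1604 -0.5777  0.2028] x-axis yaw deg 15.51 z [-3.0e-04  1.4e-03 -1.0e+00] q [-1.385  0.131  1.489  0.     1.523 -0.085] tool delta cm [ 32.84 -18.45   5.31] t 0.15
```

Emit:
apply_moves(delta_pos=[[4.09,-2.28,0.1],[4.09,-2.28,0.1],[4.09,-2.28,0.1],[4.09,-2.28,0.1],[4.09,-2.28,0.1],[4.09,-2.28,0.1],[4.09,-2.28,0.1],[4.09,-2.28,0.1]], twist=[0,0,0,0,0,0,0,0], gripper=7.2)

```text
t: 1.15
tool_pos: [0.4278, -0.3135, 0.1954]
orientation: [-3.113, -0.424, 0.0]
force: [0.2, -1.0, -0.4]
opening: 0.0723
gripper_force: 0.0
```

```bash
python3 - <<'E'
from h import *
import time
c=cap('wrist','w1')
plan([.427,-.3146,.12]); plan([.427,-.3146,.038])
for z in(.048,.04): print(proj(c,np.array([.427,-.3146,z])))
E
```

```text
pos [ 0.4311 -0.3096  0.1952] x-axis yaw deg 15.66 z [ 0.0019  0.0028 -1.    ] q [-0.722 -0.053  1.692  0.003  1.503  0.575] tool delta cm [-0.55  0.39  7.52] t 1.2
pos [ 0.4311 -0.3096  0.1952] x-axis yaw deg 15.66 z [ 0.0019  0.0028 -1.    ] q [-0.722 -0.053  1.692  0.003  1.503  0.575] tool delta cm [-0.57  0.41 15.72] t 1.2
[316.76501718 224.54703035]
[316.75046968 222.82340583]
```

View pics/w1.png

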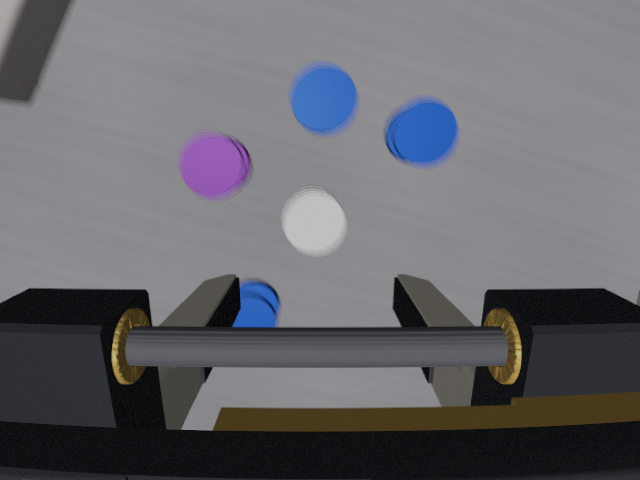

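The wrist view (motion-blurred) shows the white chuck at (314,222) between the fingers. That is within about 2 mm of the predicted (317,224). I'll centre, descend partway and refine.

Emit:
apply_moves(delta_pos=[[0,0,2],[0,0,2],[0,0,2],[0,0,0],[0,0,0]], twist=[0,0,0,0,0])

```text
t: 1.82
tool_pos: [0.4264, -0.3154, 0.1355]
orientation: [-3.113, -0.422, 0.001]
force: [0.1, -0.2, -0.6]
opening: 0.0717
gripper_force: 0.0
```

```bash
cat >> h.py <<'E'
def blob(c,mask):
    n,l,st,ce=cv2.connectedComponentsWithStats(mask.astype(np.uint8))
    i=1+np.argmax(st[1:,4]); 
    cn,_=cv2.findContours((l==i).astype(np.uint8),cv2.RETR_EXTERNAL,cv2.CHAIN_APPROX_NONE)
    return cv2.fitEllipse(max(cn,key=len)),st[i]
E
python3 - <<'E'
from h import *
c=cap('wrist','w2'); f=c['frame'].astype(int)
m=(f.min(2)>175); m[280:]=0
e,st=blob(c,m); print(e,st)
print('top',atz(c,*e[0],.048)); plan([.427,-.3146,.038])
E
```

```text
((314.2008056640625, 239.43247985839844), (71.8096694946289, 74.0356674194336), 93.58521270751953) [ 277  203   75   74 4278]
top [ 0.42580089 -0.31436616  0.048     ]
pos [ 0.4268 -0.3156  0.1361] x-axis yaw deg 15.46 z [ 4.e-04 -4.e-04 -1.e+00] q [-0.733 -0.015  1.764 -0.     1.392  0.568] tool delta cm [ 0.04 -0.09  9.81] t 1.875
```

Emit:
apply_moves(delta_pos=[[0,-0.1,2],[0,0,2],[0,0,2],[0,0,1.6],[0,0,1.0],[0,0,0],[0,0,0]], twist=[0,0,0,0,0,0,0])

```text
t: 2.75
tool_pos: [0.4272, -0.3143, 0.0504]
orientation: [3.112, 0.424, 0.001]
force: [0.1, 0.6, 0.0]
opening: 0.0721
gripper_force: 0.0
```

Emit:
apply_moves(delta_pos=[[0,0,0],[0,0,0],[0,0,0],[0,0,0],[0,0,0],[0,0,0]], twist=[0,0,0,0,0,0], gripper=4.5, squeeze=15)

```text
t: 3.5
tool_pos: [0.4267, -0.3138, 0.0496]
orientation: [-3.113, -0.424, 0.0]
force: [0.4, -1.2, 0.3]
opening: 0.0448
gripper_force: 0.0
```

The fingers closed to 45 mm with no grip force, so they missed the flange. I'll look.

```bash
python3 - <<'E'
from h import *
w,s,d=cap('wrist','w3'),cap('scene','s3'),cap('side','d3')
a=cv2.resize(w['frame'],(400,300))
b=cv2.resize(s['frame'][170:260,140:260],(400,300),interpolation=cv2.INTER_CUBIC)
e=cv2.resize(d['frame'][150:270,380:540],(400,300),interpolation=cv2.INTER_CUBIC)
g=cv2.resize(load('w2')['frame'],(400,300))
cv2.imwrite('pics/m3.png',np.vstack([np.hstack([a,b]),np.hstack([e,g])])[:,:,::-1])
E
```

```text
(no output)
```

View pics/m3.png

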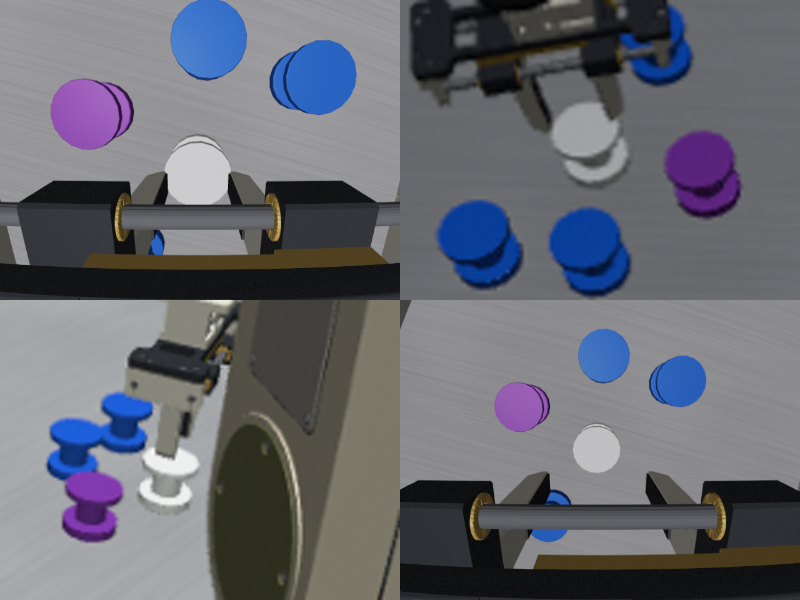

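The chuck has not moved: its top is still at scene (195.5,209) and side (447.6,215). The fingers look behind it along tool x, and high. I'll check where the cameras would draw the reported fingertips.

```bash
python3 - <<'E'
from h import *
s=robot.read_state(); R=Ro.from_rotvec(s['orientation']).as_matrix(); print(s['tool_pos'],s['t'],s['opening'])
for t in('w3','s3','d3'):
    c=load(t); print(t,[proj(c,s['tool_pos']+R@np.array([0,y,z])).round(1).tolist() for y in(-.0225,0,.0225) for z in (0,.025)],'chucktop',proj(c,np.array([.427,-.3146,.048])).round(1))
S,D=load('s3'),load('d3')
K=6
def crop(c,x,y): return cv2.resize(c['frame'][y:y+50,x:x+66],None,fx=K,fy=K,interpolation=cv2.INTER_CUBIC)
W=load('w3')['frame'][200:400,140:500]
cv2.imwrite('pics/m4.png',np.vstack([np.hstack([crop(S,165,185),crop(D,415,190)]),np.pad(cv2.resize(W,(540,300)),((0,0),(0,252),(0,0)))])[:,:,::-1])
E
```

```text
[ 0.42670204 -0.31388103  0.04960727] 3.65 0.0449823368475605
w3 [[271.2, 279.3], [276.2, 264.6], [315.6, 279.4], [315.7, 264.7], [360.1, 279.4], [355.2, 264.7]] chucktop [317.2 278.2]
s3 [[203.8, 206.4], [205.8, 211.7], [195.5, 207.9], [197.7, 213.2], [187.3, 209.4], [189.6, 214.6]] chucktop [195.4 208.3]
d3 [[445.6, 217.1], [444.1, 225.7], [448.2, 213.2], [446.7, 221.7], [450.8, 209.5], [449.2, 217.9]] chucktop [448.2 213.7]
```

View pics/m4.png

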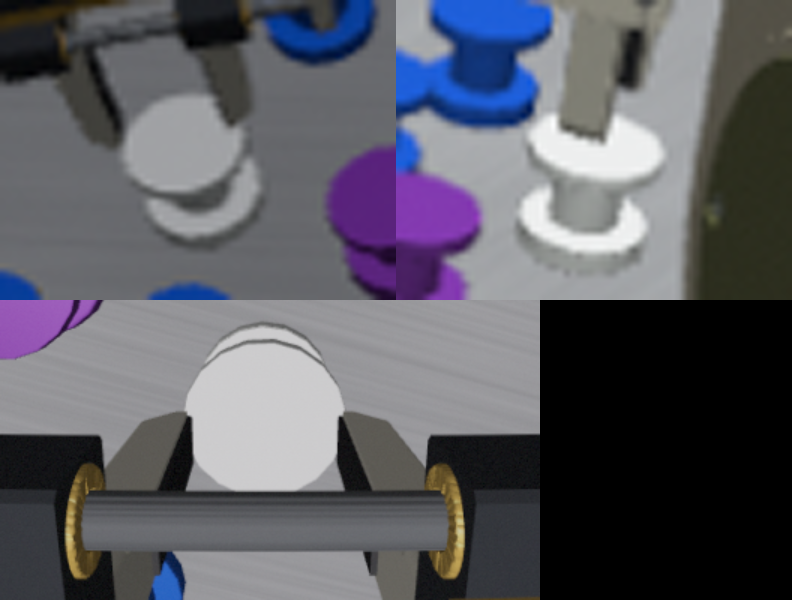

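The fingertips appear at side (446,212.5), but the reported pose would put them at (444,225.7). The wrist view also shows them overlapping the flange from above. So the real tips stand about 35 mm higher than reported, while the sideways position agrees. I'll open, descend 3 cm in small steps watching the force, and recheck.

Emit:
apply_moves(delta_pos=[[0,0,0],[0,0,0],[0,0,0],[0,0,0],[0,0,0],[0,0,0]], twist=[0,0,0,0,0,0], gripper=7.2)

```text
t: 4.4
tool_pos: [0.4267, -0.3139, 0.0496]
orientation: [3.113, 0.424, 0.0]
force: [0.7, -0.2, 0.6]
opening: 0.0723
gripper_force: 0.0
```

Emit:
apply_moves(delta_pos=[[0,0,0.5],[0,0,0.5],[0,0,0.5],[0,0,0.5],[0,0,0.5],[0,0,0.5],[0,0,0],[0,0,0]], twist=[0,0,0,0,0,0,0,0])

```text
t: 5.4
tool_pos: [0.4268, -0.314, 0.0197]
orientation: [3.113, 0.424, 0.0]
force: [0.8, -1.5, 0.3]
opening: 0.072
gripper_force: 0.0
```

```bash
python3 - <<'E'
from h import *
s=robot.read_state();print(s['tool_pos'],s['force'],s['opening'])
W,S,D=cap('wrist','w5'),cap('scene','s5'),cap('side','d5')
R=Ro.from_rotvec(s['orientation']).as_matrix()
for c in(W,S,D): print([proj(c,s['tool_pos']+R@np.array([0,y,z])).round(1).tolist() for y in(-.036,.036) for z in (-.01,.025)])
K=6
def crop(c,x,y): return cv2.resize(c['frame'][y:y+50,x:x+66],None,fx=K,fy=K,interpolation=cv2.INTER_CUBIC)
cv2.imwrite('pics/m5.png',np.vstack([np.hstack([crop(S,165,185),crop(D,415,190)]),np.pad(cv2.resize(W['frame'][200:400,140:500],(540,300)),((0,0),(0,252),(0,0)))])[:,:,::-1])
E
```

```text
[ 0.42681237 -0.31397443  0.01974992] [ 0.83620096 -1.49490437  0.31247019] 0.07202311335225252
[[240.8, 286.2], [252.6, 264.6], [390.5, 286.3], [378.8, 264.6]]
[[210.2, 209.8], [212.8, 217.0], [184.2, 214.5], [187.4, 221.6]]
[[442.7, 226.4], [440.6, 238.1], [451.0, 213.9], [448.9, 225.3]]
```

View pics/m5.png

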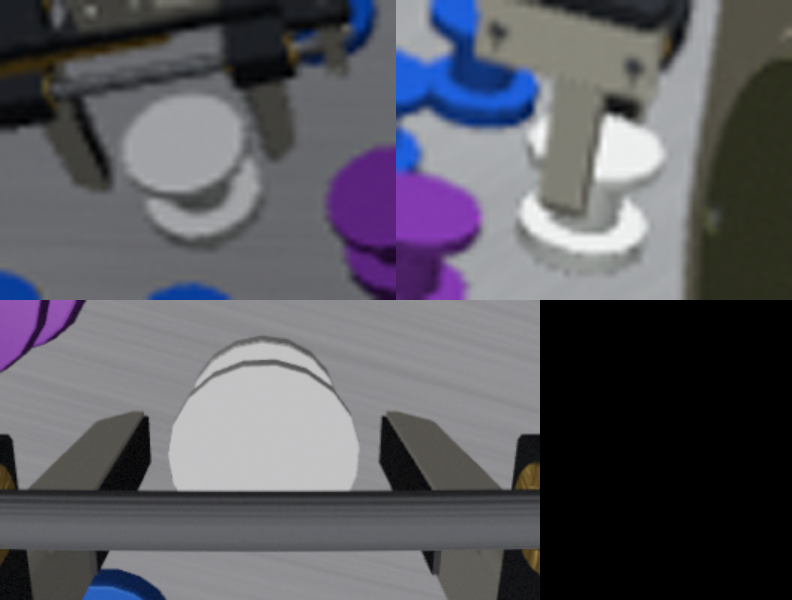

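The tips now stand beside the waist, below the top flange, at side (443,225). The chuck is centred between the jaws, so I'll close.

Emit:
apply_moves(delta_pos=[[0,0,0],[0,0,0],[0,0,0],[0,0,0],[0,0,0]], twist=[0,0,0,0,0], gripper=4.5, squeeze=18)

```text
t: 6.18
tool_pos: [0.4268, -0.3139, 0.0197]
orientation: [3.113, 0.424, 0.0]
force: [-0.1, -0.8, 0.3]
opening: 0.0554
gripper_force: 18.0
```

Emit:
apply_moves(delta_pos=[[0,0,-1],[0,0,-2.5],[0,0,-3],[0,0,-3.5],[0,0,-3],[0,0,-2],[0,0,0]], twist=[0,0,0,0,0,0,0])

```text
t: 7.05
tool_pos: [0.4276, -0.3147, 0.1714]
orientation: [3.11, 0.424, 0.003]
force: [0.0, 0.2, -1.8]
opening: 0.0553
gripper_force: 18.0
```

Emit:
apply_moves(delta_pos=[[2,-3.7,0],[2,-3.7,0],[2,-3.7,0],[2,-3.7,0],[2,-3.7,0],[2,-3.7,0],[2,-3.7,0],[2,-3.7,0]], twist=[0,0,0,0,0,0,0,0])

```text
t: 8.05
tool_pos: [0.5008, 0.0156, 0.1677]
orientation: [-3.112, -0.424, 0.004]
force: [0.8, -0.2, -1.6]
opening: 0.0557
gripper_force: 18.0
```

Emit:
apply_moves(delta_pos=[[0,0,0],[0,0,0],[0,0,0]], twist=[0,0,0])

```text
t: 8.43
tool_pos: [0.5013, 0.0131, 0.169]
orientation: [3.113, 0.422, -0.002]
force: [-0.2, -0.4, -1.7]
opening: 0.0554
gripper_force: 18.0
```

```bash
python3 - <<'E'
from h import *
W,S,D=cap('wrist','w6'),cap('scene','s6'),cap('side','d6')
plan([.599,.042,.15])
for n,X in(('tip',[.598,.042,.114]),('face',[.599,.042,.08])): print(n,proj(W,np.array(X)))
def crop(c,x,y,w,h,k): return cv2.resize(c['frame'][y:y+h,x:x+w],None,fx=k,fy=k,interpolation=cv2.INTER_CUBIC)
s=robot.read_state()['tool_pos']; X=s+np.array([0,0,.028]); p=[proj(c,X) for c in(W,S,D)]; print(p)
q=[(int(p[i][0])-33,int(p[i][1])-25) for i in(1,2)]; print(q)
cv2.imwrite('pics/m6.png',np.vstack([np.hstack([crop(S,*q[0],66,50,5),crop(D,*q[1],66,50,5)]),np.hstack([crop(W,140,40,360,270,1),np.zeros((270,300,3),np.uint8)])])[:,:,::-1])
E
```

```text
pos [0.5016 0.0132 0.1695] x-axis yaw deg 15.43 z [-1.e-04 -1.e-04 -1.e+00] q [-0.076 -0.119  1.801 -0.     1.46   1.226] tool delta cm [10.15 -0.18  1.95] t 8.575
tip [312.25583823  85.26129918]
face [313.14221689  91.9384349 ]
[array([315.54387312, 300.79032468]), array([312.95576955, 202.41729451]), array([340.41413853, 192.27665848])]
[(279, 177), (307, 167)]
```

View pics/m6.png

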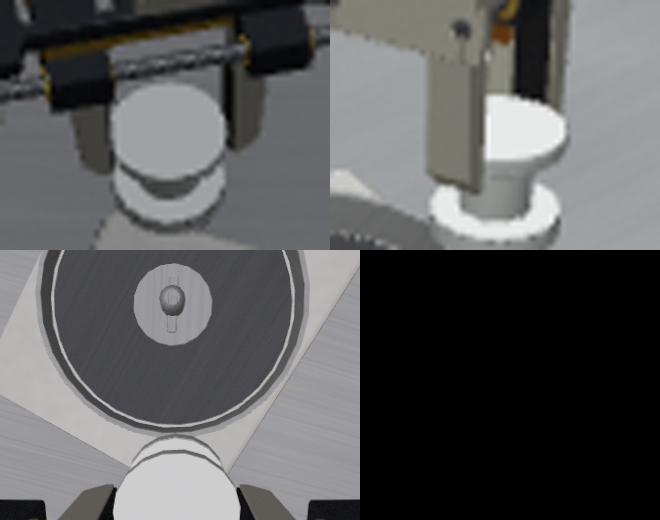

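The wrist view shows the hub face centred at (313,94.5) and the bar running along the image's vertical, so along tool x (yaw about 15°). The held chuck's top is at (316.5,~302). I'll fit the circles by code, so the camera bias common to both cancels.

```bash
cat >> h.py <<'E'
from scipy.optimize import least_squares
def fitcirc(c,pts,r,z,x0):
    """fit horizontal circle centre (radius r, height z) to edge pixels"""
    P=np.array([atz(c,u,v,z)[:2] for u,v in pts])
    f=lambda p:np.hypot(*(P-p).T)-r
    s=least_squares(f,x0[:2],loss='soft_l1',f_scale=.0005); rr=np.hypot(*(P-s.x).T)
    return s.x,np.median(rr),np.std(rr)
def edges(c,centre,rlo,rhi,angs,sign):
    """strongest radial gradient (sign +: brighter outward), subpixel-ish"""
    g=cv2.GaussianBlur(cv2.cvtColor(c['frame'],cv2.COLOR_RGB2GRAY),(0,0),1).astype(np.float32)
    out=[]
    for a in np.radians(angs):
        rs=np.arange(rlo,rhi,.25); u=centre[0]+rs*np.cos(a); v=centre[1]+rs*np.sin(a)
        l=cv2.remap(g,u[None].astype(np.float32),v[None].astype(np.float32),1)[0]
        k=np.argmax(np.gradient(l)*sign); out.append((u[k],v[k]))
    return out
E
python3 - <<'E'
from h import *
W=load('w6')
e=edges(W,(313,94.5),30,50,range(0,360,6),-1); h=fitcirc(W,e,.027,.08,[.6,.04]); print('hub',h)
s=robot.read_state(); tp=s['tool_pos']; print(tp)
e=edges(W,(316.5,302),52,74,[*range(190,352,6)],-1)
for z in(.1975,): 
  ch=fitcirc(W,e,.028,tp[2]-.0197+.048,[.5,.013]); print('chuck',ch)
R=Ro.from_rotvec(s['orientation']).as_matrix()
d=np.append(h[0]-ch[0],0); print('world delta',d,'tool',R.T@d*100)
print('chuck rel tcp in tool',R.T@np.append(ch[0]-tp[:2],0)*100)
E
```

```text
hub (array([0.59716594, 0.04212974]), np.float64(0.026531758360811168), np.float64(0.00017552998509942766))
[0.50160745 0.01323478 0.16953886]
chuck (array([0.49940588, 0.01233004]), np.float64(0.02795103936508041), np.float64(0.00022217073274423543))
world delta [0.09776007 0.0297997  0.        ] tool [ 1.02165017e+01 -2.71316843e-01 -1.59838997e-03]
chuck rel tcp in tool [-2.36294458e-01  2.86320824e-02  3.80122630e-05]
```

Emit:
apply_moves(delta_pos=[[2.5,-0.05,0],[2.5,-0.05,0],[2.5,-0.05,0],[1.7,-0.05,0],[1.0,-0.05,1.0],[0,0,1.0],[0,0,0.7],[0,0,0]], twist=[0,0,0,0,0,0,0,0])

```text
t: 9.57
tool_pos: [0.5982, 0.0436, 0.1414]
orientation: [-3.113, -0.424, 0.003]
force: [0.2, 0.5, -1.5]
opening: 0.0551
gripper_force: 18.0
```

Emit:
apply_moves(delta_pos=[[0,0,0],[0,0,0]], twist=[0,0])

```text
t: 9.82
tool_pos: [0.5996, 0.0438, 0.1433]
orientation: [3.113, 0.424, 0.002]
force: [-0.0, -0.4, -2.2]
opening: 0.0554
gripper_force: 18.0
```

```bash
python3 - <<'E'
from h import *
W,S,D=cap('wrist','w7'),cap('scene','s7'),cap('side','d7')
s=robot.read_state(); tp=s['tool_pos']; print(tp,s['force'])
R=Ro.from_rotvec(s['orientation']).as_matrix()
# hub from initial images, same cameras
zt=tp[2]-.0197
for n,c,c0,hc in(('scene',S,load('scene0'),(322.6,264.3)),('side',D,load('side0'),(297.3,229.3))):
    print(n,'hub(face z .08)',atz(c0,*hc,.08)[:2])
    g=c['frame'].min(2); p=proj(c,np.append(tp[:2],zt+.048)).round(1)
    print(' pred chuck top',p, 'bottom flange top',proj(c,np.append(tp[:2],zt+.012)).round(1))
def crop(c,x,y,w,h,k): return cv2.resize(c['frame'][y:y+h,x:x+w],None,fx=k,fy=k,interpolation=cv2.INTER_CUBIC)
p=proj(S,tp).astype(int);q=proj(D,tp).astype(int); print(p,q)
cv2.imwrite('pics/m7.png',np.hstack([crop(S,p[0]-33,p[1]-35,66,90,6),crop(D,q[0]-33,q[1]-35,66,90,6)])[:,:,::-1])
E
```

```text
[0.59954338 0.04382239 0.14305398] [ 1.01543445  0.02066486 -2.57226591]
scene hub(face z .08) [0.59957838 0.04083653]
 pred chuck top [324.1 245. ] bottom flange top [324. 253.]
side hub(face z .08) [0.59662191 0.04543008]
 pred chuck top [296.5 192.2] bottom flange top [296.7 206.9]
[324 251] [296 203]
```

View pics/m7.png

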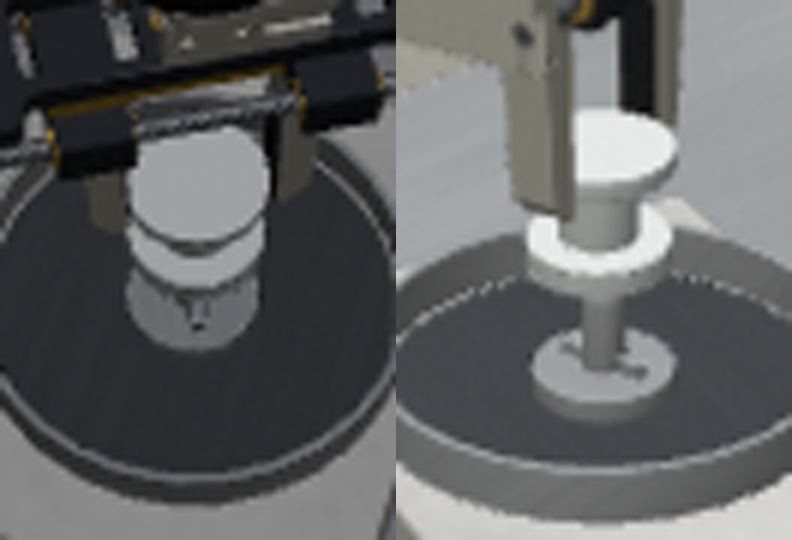

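In the side crop the lower flange is centred at 598 and the hub at 605. In the scene crop they are at 195.5 and 191.5. After allowing for perspective the chuck is about 1.2 mm too far in +y. I'll correct that and descend onto the shaft, watching the force.

Emit:
apply_moves(delta_pos=[[-0.05,0.1,0],[0,0,0.4],[0,0,0.4],[0,0,0.3],[0,0,0],[0,0,0]], twist=[0,0,0,0,0,0])

```text
t: 10.72
tool_pos: [0.5992, 0.0427, 0.1317]
orientation: [-3.113, -0.424, -0.0]
force: [-0.4, 1.0, -0.5]
opening: 0.0553
gripper_force: 18.0
```

Emit:
apply_moves(delta_pos=[[0,0,0.2],[0,0,0.2],[0,0,0]], twist=[0,0,0])

```text
t: 11.1
tool_pos: [0.5989, 0.0427, 0.1273]
orientation: [-3.113, -0.424, 0.001]
force: [-0.7, 0.4, -1.7]
opening: 0.0552
gripper_force: 18.0
```

Emit:
apply_moves(delta_pos=[[0,0,0.3],[0,0,0.3],[0,0,0.3],[0,0,0]], twist=[0,0,0,0])

```text
t: 11.6
tool_pos: [0.5988, 0.0427, 0.1182]
orientation: [-3.113, -0.424, 0.001]
force: [-0.6, 0.8, -1.3]
opening: 0.0553
gripper_force: 18.0
```

Emit:
apply_moves(delta_pos=[[0,0,0.3],[0,0,0.3],[0,0,0.2],[0,0,0]], twist=[0,0,0,0])

```text
t: 12.1
tool_pos: [0.5989, 0.0427, 0.1103]
orientation: [-3.113, -0.424, 0.001]
force: [0.4, -0.1, -0.7]
opening: 0.0552
gripper_force: 18.0
```

Emit:
apply_moves(delta_pos=[[0,0,0.2],[0,0,0.1],[0,0,0]], twist=[0,0,0])

```text
t: 12.48
tool_pos: [0.5991, 0.0427, 0.1075]
orientation: [-3.113, -0.424, 0.0]
force: [-0.9, 0.1, -2.3]
opening: 0.0559
gripper_force: 18.0
```

The chuck is on the shaft. Next I'll touch down on the bar.

Emit:
apply_moves(delta_pos=[[0,0,0.1],[0,0,0.1],[0,0,0]], twist=[0,0,0])

```text
t: 12.85
tool_pos: [0.5992, 0.0427, 0.1058]
orientation: [3.113, 0.424, 0.0]
force: [-0.8, 0.3, -0.3]
opening: 0.0555
gripper_force: 18.0
```

Emit:
apply_moves(delta_pos=[[0,0,0.05],[0,0,0]], twist=[0,0])

```text
t: 13.1
tool_pos: [0.5994, 0.0428, 0.1057]
orientation: [3.113, 0.424, 0.001]
force: [-2.3, -0.2, 3.6]
opening: 0.0553
gripper_force: 18.0
```

Contact is at 0.1057, exactly 6 mm high, so the bar and slots are out of line. I'll turn by feel in 9° steps; the engagement window is about ±6°.

Emit:
apply_moves(delta_pos=[[0,0,0.02],[0,0,0]], twist=[-0.08,-0.08])

```text
t: 13.35
tool_pos: [0.5998, 0.0427, 0.1057]
orientation: [3.068, 0.675, 0.003]
force: [0.8, 0.7, 3.7]
opening: 0.0554
gripper_force: 18.0
```

Emit:
apply_moves(delta_pos=[[0,0,0],[0,0,0]], twist=[-0.08,-0.08])

```text
t: 13.6
tool_pos: [0.5998, 0.0427, 0.1057]
orientation: [3.004, 0.918, 0.003]
force: [0.1, 0.8, 3.3]
opening: 0.0552
gripper_force: 18.0
```

Emit:
apply_moves(delta_pos=[[0,0,0],[0,0,0]], twist=[-0.08,-0.08])

```text
t: 13.85
tool_pos: [0.5998, 0.0428, 0.1057]
orientation: [2.921, 1.156, 0.002]
force: [-1.3, 0.4, 3.4]
opening: 0.0551
gripper_force: 18.0
```

Emit:
apply_moves(delta_pos=[[0,0,0],[0,0,0]], twist=[-0.08,-0.08])

```text
t: 14.1
tool_pos: [0.5998, 0.0428, 0.1057]
orientation: [2.819, 1.385, 0.002]
force: [-0.3, 1.1, 4.8]
opening: 0.0555
gripper_force: 18.0
```

```bash
python3 - <<'E'
from h import *
s=robot.read_state(); print(s['wrist_torque'],s['force'],s['tool_pos']); plan([.599,.0427,.1])
E
```

```text
[ 0.14611987  0.10290842 -0.04153794] [-0.30721853  1.12206805  4.84258507] [0.59975162 0.04282524 0.10570124]
pos [0.5998 0.0428 0.1057] x-axis yaw deg 52.33 z [ 1.5e-03  2.0e-04 -1.0e+00] q [-0.014  0.197  1.596  0.     1.347  0.643] tool delta cm [-0.06 -0.05  0.57] t 14.1
```

Emit:
apply_moves(delta_pos=[[0,0,0],[0,0,0]], twist=[-0.08,-0.08])

```text
t: 14.35
tool_pos: [0.5997, 0.0429, 0.1057]
orientation: [2.699, 1.606, 0.002]
force: [-1.0, 0.2, 2.8]
opening: 0.0552
gripper_force: 18.0
```

Emit:
apply_moves(delta_pos=[[0,0,0],[0,0,0]], twist=[-0.08,-0.08])

```text
t: 14.6
tool_pos: [0.5996, 0.0428, 0.1055]
orientation: [2.562, 1.817, 0.002]
force: [0.6, -0.0, 3.3]
opening: 0.0551
gripper_force: 18.0
```

Emit:
apply_moves(delta_pos=[[0,0,0],[0,0,0]], twist=[-0.08,0])

```text
t: 14.85
tool_pos: [0.5989, 0.0427, 0.1045]
orientation: [-2.491, -1.914, 0.001]
force: [0.7, -0.1, -1.6]
opening: 0.0558
gripper_force: 18.0
```

```bash
python3 - <<'E'
from h import *
s=robot.read_state(); print(s['wrist_torque'],s['force'],s['tool_pos']); plan([.599,.0427,.1])
E
```

```text
[-0.01601079 -0.05518734  0.0265739 ] [ 0.74138054 -0.14904358 -1.56373057] [0.59892223 0.0427337  0.10454881]
pos [0.5989 0.0427 0.1045] x-axis yaw deg 75.08 z [-5.e-04  0.e+00 -1.e+00] q [-0.014  0.198  1.597  0.     1.347  0.246] tool delta cm [-0.    0.01  0.45] t 14.85
```

It dropped in: the force went back to hanging weight and z fell below the bar height. I'll turn about 4° more toward the middle of the window and lower gently.

Emit:
apply_moves(delta_pos=[[0,0,0],[0,0,0.1],[0,0,0.1],[0,0,0]], twist=[-0.07,0,0,0])

```text
t: 15.35
tool_pos: [0.5989, 0.0427, 0.1026]
orientation: [-2.423, -1.999, 0.001]
force: [0.2, -0.5, -1.7]
opening: 0.055
gripper_force: 18.0
```

Emit:
apply_moves(delta_pos=[[0,0,0.1],[0,0,0.1],[0,0,0]], twist=[0,0,0])

```text
t: 15.72
tool_pos: [0.599, 0.0427, 0.1008]
orientation: [-2.422, -2.0, 0.0]
force: [0.0, 0.2, -1.3]
opening: 0.0556
gripper_force: 18.0
```

Emit:
apply_moves(delta_pos=[[0,0,0.07],[0,0,0]], twist=[0,0])

```text
t: 15.98
tool_pos: [0.5991, 0.0427, 0.1002]
orientation: [-2.422, -2.001, 0.0]
force: [-0.1, -0.0, -0.6]
opening: 0.0553
gripper_force: 18.0
```

Emit:
apply_moves(delta_pos=[[0,0,0.05],[0,0,0.02],[0,0,0]], twist=[0,0,0])

```text
t: 16.35
tool_pos: [0.5992, 0.0427, 0.0997]
orientation: [2.422, 2.001, 0.0]
force: [-1.0, -0.2, 0.7]
opening: 0.0552
gripper_force: 18.0
```

Contact is at 0.0997, the full 6 mm lower, so the chuck is fully home. I'll release it, rise, verify, and measure the disc.

Emit:
apply_moves(delta_pos=[[0,0,-0.03],[0,0,0],[0,0,0],[0,0,0]], twist=[0,0,0,0], gripper=7.0)

```text
t: 16.85
tool_pos: [0.5992, 0.0427, 0.0998]
orientation: [2.422, 2.001, 0.0]
force: [-1.4, -0.4, 0.6]
opening: 0.0699
gripper_force: 0.0
```

Emit:
apply_moves(delta_pos=[[0,0,-0.5],[0,0,-1.5],[0,0,-3],[0,0,-4],[0,0,-2],[0,0,0],[0,0,0]], twist=[0,0,0,0,0,0,0])

```text
t: 17.73
tool_pos: [0.5984, 0.0427, 0.2082]
orientation: [-2.421, -2.0, 0.002]
force: [0.3, -0.2, 0.2]
opening: 0.0701
gripper_force: 0.0
```

```bash
python3 - <<'E'
from h import *
W,S,D=cap('wrist','w8'),cap('scene','s8'),cap('side','d8')
p=proj(W,np.array([.599,.0427,.128])); print(p)
e=edges(W,p,35,75,range(150,391,6),-1)
print('chuck top',fitcirc(W,e,.028,.128,[.599,.0427]))
S0,D0=load('scene0'),load('side0')
print('jar',tri([(S0,450,312),(D0,151,263)]),'dish',tri([(S0,487,276),(D0,135,349)]))
X=np.array([.5104,.2892,.036])
for n,c in(('scene',S0),('side',D0)):
    g=c['frame'].max(2); m=g<70; p=proj(c,X).astype(int); k=np.zeros_like(m); k[p[1]-22:p[1]+22,p[0]-28:p[0]+28]=1
    el,st=blob(c,m&k); print(n,el,st,atz(c,*el[0],.036))
plan([.5104,.2892,.12])
E
```

```text
[318.72520184 241.96921947]
chuck top (array([0.59826127, 0.04428214]), np.float64(0.027995275300564396), np.float64(0.0009183129094478779))
jar (array([0.70915815, 0.34183254, 0.07740225]), [np.float64(0.0028378019892852887), np.float64(0.0028378019892854314)]) dish (array([0.57788274, 0.46320107, 0.01540324]), [np.float64(0.00010433998426578742), np.float64(0.00010433998426567327)])
scene ((418.9372253417969, 247.5829620361328), (22.356372833251953, 23.963891983032227), 97.85356140136719) [407 236  25  24 452] [0.51388204 0.2880962  0.036     ]
side ((231.21731567382812, 314.750732421875), (26.474925994873047, 35.36137008666992), 89.39181518554688) [216 318  33  12  80] [0.51269281 0.29305307 0.036     ]
pos [0.5981 0.0427 0.2078] x-axis yaw deg 79.11 z [-3.1e-03  1.0e-04 -1.0e+00] q [-0.014  0.131  1.48   0.     1.534  0.176] tool delta cm [ 22.55 -13.24   8.81] t 17.875
```

The chuck top fits radius 28.0 mm at z = 0.128 m, so it is seated. The jar at (0.71,0.34) and dish at (0.58,0.46) are clear of the disc. I'll hover over the disc.

Emit:
apply_moves(delta_pos=[[3,-1.8,0],[4,-2.3,0],[4,-2.3,0],[4,-2.3,0],[4,-2.4,0],[3.55,-2.14,2],[0,0,2],[0,0,1]], twist=[0,0,0,0,0,0,0,0], gripper=8.4)

```text
t: 18.88
tool_pos: [0.5106, 0.2883, 0.1572]
orientation: [-2.421, -2.001, 0.006]
force: [-0.4, -0.1, 0.4]
opening: 0.0842
gripper_force: 0.0
```

Emit:
apply_moves(delta_pos=[[0,0,0],[0,0,0],[0,0,0]], twist=[0,0,0])

```text
t: 19.25
tool_pos: [0.5126, 0.2888, 0.1609]
orientation: [2.423, 1.999, 0.002]
force: [0.7, 0.3, 0.3]
opening: 0.0843
gripper_force: 0.0
```

```bash
python3 - <<'E'
from h import *
W=cap('wrist','w9')
p=proj(W,np.array([.5104,.2892,.036])); print(p)
m=(W['frame'].max(2)<75); k=np.zeros_like(m); y,x=p.astype(int)[::-1]; k[max(0,y-60):y+60,x-60:x+60]=1
el,st=blob(W,m&k); print(el,st)
e=edges(W,el[0],25,65,range(0,360,6),1)
for z in(.036,.040): print('disc',z,fitcirc(W,e,.033,z,[.51,.289]))
print(robot.read_state()['orientation'])
plan([.5104,.2892,.012])
E
```

```text
[314.56571899 229.32070683]
((311.1562194824219, 226.16470336914062), (76.02267456054688, 76.55929565429688), 94.24573516845703) [ 273  188   77   77 4679]
disc 0.036 (array([0.50798124, 0.29132505]), np.float64(0.032673424311077684), np.float64(0.0002147455248028863))
disc 0.04 (array([0.50817777, 0.29206433]), np.float64(0.032269377676497096), np.float64(0.00022116238306677238))
[2.42262881e+00 1.99947368e+00 2.31397180e-03]
pos [0.5125 0.2889 0.1608] x-axis yaw deg 79.07 z [ 1.4e-03  6.0e-04 -1.0e+00] q [ 0.426  0.12   1.578 -0.     1.442  0.617] tool delta cm [-0.03 -0.23 14.88] t 19.3
```

The disc estimates disagree by about 3 mm, so I'll refine with edge fits in all views and recheck the wrist bias on the seated chuck.

```bash
python3 - <<'E'
from h import *
W=load('w8'); f=W['frame'].astype(int); p=proj(W,np.array([.599,.0427,.128]))
m=(f.min(2)>150); k=np.zeros_like(m); y,x=p.astype(int)[::-1]; k[y-70:y+70,x-70:x+70]=1
el,st=blob(W,m&k); print('w8 blob',el,st)
e=edges(W,el[0],35,65,range(0,360,6),-1); print([np.round(np.hypot(u-el[0][0],v-el[0][1])) for u,v in e]); print(fitcirc(W,e,.028,.128,[.599,.0427]))
for n,c in(('scene',load('scene0')),('side',load('side0')),('scene',load('s8')),('side',load('d8'))):
    g=cv2.cvtColor(c['frame'],cv2.COLOR_RGB2GRAY)
    X=np.array([.5104,.2905,.036]); best=None
    # match dark disc-top ellipse: inside minus outside mean
    P=lambda x,y,r,z:np.array([proj(c,np.array([x+r*np.cos(a),y+r*np.sin(a),z])) for a in np.linspace(0,2*np.pi,40,endpoint=False)],np.float32)
    G=g.astype(np.float32)
    def sc(q,z=.036):
        i=P(*q,.030,z);o=P(*q,.036,z); s=lambda A:cv2.remap(G,A[None,:,0],A[None,:,1],1)[0]
        return np.clip(s(o)-s(i),-40,40).mean()
    r=max(((sc((x,y)),x,y) for x in np.arange(.500,.520,.001) for y in np.arange(.280,.302,.001))); print(n,r)
E
```

```text
w8 blob ((317.3387756347656, 240.5529022216797), (75.64292907714844, 79.62596130371094), 177.45753479003906) [ 279  200   78   81 4777]
[np.float64(39.0), np.float64(39.0), np.float64(39.0), np.float64(40.0), np.float64(39.0), np.float64(40.0), np.float64(40.0), np.float64(39.0), np.float64(39.0), np.float64(40.0), np.float64(39.0), np.float64(40.0), np.float64(40.0), np.float64(40.0), np.float64(40.0), np.float64(40.0), np.float64(39.0), np.float64(40.0), np.float64(40.0), np.float64(40.0), np.float64(40.0), np.float64(40.0), np.float64(40.0), np.float64(40.0), np.float64(40.0), np.float64(39.0), np.float64(39.0), np.float64(40.0), np.float64(39.0), np.float64(39.0), np.float64(39.0), np.float64(38.0), np.float64(39.0), np.float64(39.0), np.float64(38.0), np.float64(38.0), np.float64(38.0), np.float64(39.0), np.float64(41.0), np.float64(40.0), np.float64(41.0), np.float64(40.0), np.float64(41.0), np.float64(41.0), np.float64(41.0), np.float64(41.0), np.float64(41.0), np.float64(41.0), np.float64(41.0), np.float64(41.0), np.float64(40.0), np.float64(40.0), np.float64(39.0), np.float64(38.0), np.float64(37.0), np.float64(37.0), np.float64(38.0), np.float64(38.0), np.float64(38.0), np.float64(39.0)]
(array([0.59790419, 0.04269952]), np.float64(0.028269510090833803), np.float64(0.0010139330328772893))
scene (np.float32(38.42798), np.float64(0.513), np.float64(0.28800000000000003))
side (np.float32(39.000977), np.float64(0.507), np.float64(0.29300000000000004))
scene (np.float32(38.528442), np.float64(0.513), np.float64(0.28800000000000003))
side (np.float32(39.162525), np.float64(0.507), np.float64(0.29300000000000004))
```

After removing each camera's offset (known from the hub), the estimates agree on about (0.5103,0.2905). I'll descend and grip.

Emit:
apply_moves(delta_pos=[[0.12,-0.25,3],[0,0,3],[0,0,3],[0,0,3],[0,0,1.8],[0,0,1.0],[0,0,0],[0,0,0]], twist=[0,0,0,0,0,0,0,0])

```text
t: 20.3
tool_pos: [0.5104, 0.2913, 0.0131]
orientation: [2.422, 2.0, 0.003]
force: [0.3, 0.7, -0.2]
opening: 0.084
gripper_force: 0.0
```

```bash
python3 - <<'E'
from h import *
W,S,D=cap('wrist','w10'),cap('scene','s10'),cap('side','d10')
plan([.5103,.2905,.012]); print(robot.read_state()['force'])
def crop(c,p,w,h,k): x,y=int(p[0]-w/2),int(p[1]-h/2); return cv2.resize(c['frame'][y:y+h,x:x+w],(w*k,h*k),interpolation=cv2.INTER_CUBIC)
X=np.array([.5103,.2905,.03])
cv2.imwrite('pics/m10.png',np.hstack([crop(S,proj(S,X),66,60,4),crop(D,proj(D,X),66,60,4),cv2.resize(W['frame'],(264,240))])[:,:,::-1])
E
```

```text
pos [0.5103 0.2912 0.0129] x-axis yaw deg 79.12 z [ 1.6e-03  8.0e-04 -1.0e+00] q [0.431 0.266 1.698 0.    1.176 0.621] tool delta cm [-0.07  0.02  0.09] t 20.45
[0.39742307 0.12212466 0.06036447]
```

View pics/m10.png

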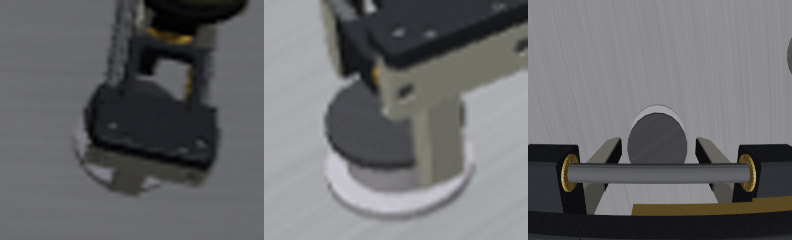

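The near finger straddles the disc with its tip below the disc's underside and above the foot. I'll close gently.

Emit:
apply_moves(delta_pos=[[0,0,0],[0,0,0],[0,0,0],[0,0,0],[0,0,0]], twist=[0,0,0,0,0], gripper=6.0, squeeze=8)

```text
t: 21.08
tool_pos: [0.5095, 0.2908, 0.012]
orientation: [2.422, 2.001, 0.0]
force: [0.2, -0.2, 1.9]
opening: 0.0657
gripper_force: 8.0
```

Emit:
apply_moves(delta_pos=[[0,0,-0.5],[0,0,-1.5],[0,0,-2.5],[0,0,-3],[0,0,-3],[0,0,-3],[0,0,-1.5],[0,0,0]], twist=[0,0,0,0,0,0,0,0])

```text
t: 22.08
tool_pos: [0.5103, 0.2912, 0.1635]
orientation: [2.422, 2.0, 0.004]
force: [0.9, -1.4, -0.8]
opening: 0.0659
gripper_force: 8.0
```

Emit:
apply_moves(delta_pos=[[-2,1.2,0],[-3,1.8,0],[-3.5,2.1,0],[-3.5,2.1,0],[-3.5,2.1,0],[-3.5,2.1,0],[-2.5,1.4,0],[-1.2,0.7,0]], twist=[0,0,0,0,0,0,0,0])

```text
t: 23.08
tool_pos: [0.5985, 0.041, 0.16]
orientation: [-2.422, -1.998, 0.003]
force: [0.5, 0.4, -1.5]
opening: 0.0654
gripper_force: 8.0
```

Emit:
apply_moves(delta_pos=[[0,0,1.5],[0,0,1],[0,0,0],[0,0,0]], twist=[0,0,0,0])

```text
t: 23.58
tool_pos: [0.599, 0.0432, 0.1369]
orientation: [-2.421, -2.002, -0.0]
force: [0.5, 0.3, -0.2]
opening: 0.0658
gripper_force: 8.0
```

```bash
cat > meas.py <<'E'
from h import *
import sys
tag=sys.argv[1]
W,S,D=cap('wrist','w'+tag),cap('scene','s'+tag),cap('side','d'+tag)
s=robot.read_state(); tp=s['tool_pos']; print('tcp',tp,s['force'])
zt=(float(sys.argv[2]) if len(sys.argv)>2 else tp[2]+.018+.006)
def fit(c,x0,y0,z,r,bright,span=.007,arc=None):
    G=cv2.cvtColor(c['frame'],cv2.COLOR_RGB2GRAY).astype(np.float32)
    A=np.linspace(0,2*np.pi,72,endpoint=False)
    def ring(x,y,rr): return np.array([proj(c,np.array([x+rr*np.cos(a),y+rr*np.sin(a),z])) for a in A],np.float32)
    def sc(x,y):
        i,o=ring(x,y,r-.002),ring(x,y,r+.002); q=lambda P:cv2.remap(G,P[None,:,0],P[None,:,1],1)[0]
        return (np.clip((q(o)-q(i))*(-1 if bright else 1),-15,15)).mean()
    b=(x0,y0)
    for st in(.0015,.0005):
        k=span if st>.001 else .0015
        b=max((sc(b[0]+dx,b[1]+dy),b[0]+dx,b[1]+dy) for dx in np.arange(-k,k+1e-6,st) for dy in np.arange(-k,k+1e-6,st)); s_=b[0]; b=b[1:]
    return np.round(b,4),round(float(s_),1)
print('disc W',fit(W,*tp[:2],zt,.033,0)); print('disc S',fit(S,*tp[:2],zt,.033,0)); print('disc D',fit(D,*tp[:2],zt,.033,0))
w,s8,d8=load('w8'),load('s8'),load('d8')
print('chuck W',fit(w,.599,.0427,.128,.028,1),'S',fit(s8,.599,.0427,.128,.028,1),'D',fit(d8,.599,.0427,.128,.028,1))
E
python3 meas.py 11
```

```text
tcp [0.59951864 0.04275219 0.13751338] [-0.53930449 -0.32675438 -0.58701205]
disc W (array([0.5915, 0.0353]), 4.8)
disc S (array([0.606 , 0.0398]), 5.1)
disc D (array([0.597 , 0.0468]), 9.2)
chuck W (array([0.5985, 0.0442]), 15.0) S (array([0.5965, 0.0407]), 12.6) D (array([0.603 , 0.0427]), 15.0)
```

The disc on the dark dish has too little contrast for these fits. The earlier wrist fits share the same bias, and they put the disc within 1 mm of the chuck axis. I'll apply that small correction and lower gently.

Emit:
apply_moves(delta_pos=[[0.05,-0.03,0.4],[0,0,0.8],[0,0,0.8],[0,0,0.4],[0,0,0.1],[0,0,0]], twist=[0,0,0,0,0,0])

```text
t: 24.48
tool_pos: [0.599, 0.0429, 0.1119]
orientation: [2.422, 2.001, 0.0]
force: [-0.9, 0.1, -1.5]
opening: 0.0653
gripper_force: 8.0
```

Emit:
apply_moves(delta_pos=[[0,0,0.1],[0,0,0]], twist=[0,0])

```text
t: 24.72
tool_pos: [0.5991, 0.043, 0.111]
orientation: [2.422, 2.001, 0.0]
force: [0.8, -0.4, -1.4]
opening: 0.0658
gripper_force: 8.0
```

Emit:
apply_moves(delta_pos=[[0,0,0.05],[0,0,0]], twist=[0,0])

```text
t: 24.98
tool_pos: [0.599, 0.0429, 0.1103]
orientation: [-2.422, -2.001, 0.0]
force: [0.5, -0.1, -0.2]
opening: 0.0656
gripper_force: 8.0
```

Emit:
apply_moves(delta_pos=[[0,0,0.05],[0,0,0]], twist=[0,0])

```text
t: 25.22
tool_pos: [0.599, 0.0429, 0.11]
orientation: [2.422, 2.001, 0.0]
force: [-0.6, 0.4, 1.7]
opening: 0.0659
gripper_force: 8.0
```

Emit:
apply_moves(delta_pos=[[0,0,0.04],[0,0,0]], twist=[0,0])

```text
t: 25.48
tool_pos: [0.5991, 0.043, 0.1099]
orientation: [2.422, 2.001, 0.0]
force: [-2.0, 0.3, 4.4]
opening: 0.066
gripper_force: 8.0
```

Contact came at 0.110 as expected. I'll release, rise to the same pose as view w8, and compare disc and chuck centres from that viewpoint.

Emit:
apply_moves(delta_pos=[[0,0,-0.06],[0,0,0],[0,0,0],[0,0,0],[0,0,0]], twist=[0,0,0,0,0], gripper=8.0)

```text
t: 26.1
tool_pos: [0.599, 0.043, 0.11]
orientation: [-2.422, -2.001, 0.0]
force: [0.2, -1.0, 0.9]
opening: 0.0799
gripper_force: 0.0
```

Emit:
apply_moves(delta_pos=[[0,0,-0.5],[0,0,-1.5],[0,0,-3],[0,0,-3],[0,0,-1.8],[0,0,0],[0,0,0],[0,0,0]], twist=[0,0,0,0,0,0,0,0])

```text
t: 27.1
tool_pos: [0.5981, 0.0429, 0.2063]
orientation: [-2.421, -2.0, 0.003]
force: [0.1, -0.0, -0.0]
opening: 0.0801
gripper_force: 0.0
```

```bash
python3 - <<'E'
from h import *
W,S,D=cap('wrist','w12'),cap('scene','s12'),cap('side','d12')
print(robot.read_state()['tool_pos'])
def circ(c,p,z,r,sign,lo,hi):
    e=edges(c,p,lo,hi,range(0,360,4),sign); P=np.array([atz(c,u,v,z)[:2] for u,v in e]); x=np.median(P,0)
    f=lambda q:np.hypot(*(P-q[:2]).T)-q[2]
    s=least_squares(f,[*x,r],loss='cauchy',f_scale=.0003); ok=abs(s.fun)<.0008; return s.x.round(5),ok.sum()
W8=load('w8'); print('chuck w8',circ(W8,proj(W8,np.array([.598,.0435,.128])),.128,.028,-1,33,48))
p=proj(W,np.array([.598,.0435,.134])); print('disc',circ(W,p,.134,.033,1,38,60),circ(W,p,.134,.033,-1,38,60))
g=cv2.cvtColor(W['frame'],cv2.COLOR_RGB2GRAY); u,v=p.astype(int); print(p,'row',g[v,u-64:u+64:4],'col',g[v-64:v+64:4,u])
for n,c,b in(('S',S,load('s8')),('D',D,load('d8'))):
    p=proj(c,np.array([.599,.0427,.134])).astype(int); h=b['frame'].min(2); g2=cv2.cvtColor(c['frame'],cv2.COLOR_RGB2GRAY); print(n,p,g2[p[1],p[0]-24:p[0]+25],g2[p[1]-20:p[1]+24,p[0]])
E
```

```text
[0.59846163 0.04292584 0.2069924 ]
chuck w8 (array([0.59787, 0.04195, 0.02772]), np.int64(67))
disc (array([0.59812, 0.04374, 0.03313]), np.int64(63)) (array([0.59804, 0.04355, 0.03162]), np.int64(51))
[317.68179669 244.11634023] row [73 75 69 75 74 75 72 71 72 72 71 72 73 76 73 74 69 68 72 74 74 75 75 75
 75 74 76 75 67 72 73 72] col [70 73 74 75 71 77 70 72 75 76 72 73 76 75 77 73 69 69 73 73 74 75 74 74
 73 74 73 70 75 74 75 75]
S [323 253] [44 44 44 43 43 43 44 44 43 44 42 42 43 43 45 44 45 45 45 45 44 44 48 44
 42 43 45 45 43 43 43 42 43 43 42 44 44 43 42 43 44 45 44 43 44 43 43 43
 44] [ 33  34  33  33  34  35  36  31   9   8  32  59  58  59  59  55  48  48
  41  42  42  43  43  43  44  44  44  44  44  44  44  44  44  25  65 160
 160 160 161 123  71  59  49  45]
D [297 207] [164 163 161 160 160 151 137 109 100  73  70  68  69  69  69  71  71  70
  71  70  70  69  69  68  68  68  69  69  70  70  71  70  71  71  70  70
  72  71  83 109 108 114 131 148 157 156 156 157 157] [160 160 160 161 160 159 160 158 158 158 157 157 160 106  73  70  72  72
  69  70  68  70  70  68  69  70  70  71  50  43  81 131 124 140 142 141
 140 139 138 137 194 229 232 218]
```

```bash
python3 - <<'E'
from h import *
S,D=load('s12'),load('d12')
for n,c,rows in(('D',D,range(200,250,2)),('S',S,range(244,282,2))):
    g=cv2.cvtColor(c['frame'],cv2.COLOR_RGB2GRAY)
    x0=int(proj(c,np.array([.599,.0427,.1]))[0])
    print(n,x0-22,'pred cols disc/flange/hub',[proj(c,np.array([.599,.0427,z])).round(1).tolist() for z in(.134,.128,.092,.08)])
    for r in rows: print(r,' '.join(f'{v:3d}' for v in g[r,x0-22:x0+23]))
E
```

```text
D 275 pred cols disc/flange/hub [[297.2, 207.4], [297.3, 209.8], [297.4, 223.9], [297.5, 228.4]]
200 166 165 165 166 165 165 166 165 164 163 163 163 162 161 161 160 142 124 123 109 107 107 106 107 106 122 140 140 158 159 160 160 159 159 157 159 159 158 158 158 158 157 157 158 158
202 165 166 165 166 165 164 164 164 162 162 145 126  91  80  76  72  71  71  71  71  70  70  70  71  70  70  70  70  69  72  82  92 118 197 199 199 196 164 160 161 159 160 160 160 160
204 165 165 166 165 164 163 162 162 115  83  70  70  69  70  70  71  71  71  69  71  70  72  72  72  72  72  72  70  71  71  71  70  70  70  83 143 196 200 199 170 155 158 157 159 160
206 164 163 163 161 160 160 157  90  70  69  71  71  71  71  69  70  69  68  68  69  69  69  70  71  70  70  70  72  71  71  72  72  71  72  71  71 112 139 160 173 170 174 155 158 157
208 151 136 106 102  98  91  74  71  69  69  68  68  68  70  68  70  70  71  71  71  71  70  70  69  69  67  69  69  69  69  70  71  71  71  72  71  65 102 103 104 108 108 108 113 132
210  84  84  86  88  88  90  75  54  67  68  69  70  70  70  71  71  70  70  69  69
[... 6489 characters left out ...]
  44  44  45  44  45  46  44  44  45  47  48  52  55  68  59  60  56  54  53  51  47  44  45  46  45  43  44  44  43  44  44  44  45  44  44  44  44
276  44  44  44  45  46  45  43  44  43  44  45  44  46  45  44  43  44  44  44  44  45  45  45  45  43  44  44  44  44  44  45  45  45  43  43  44  43  44  44  45  44  44  44  44  45
278  44  44  44  45  45  43  43  43  43  45  45  44  44  42  44  43  45  44  43  44  45  43  44  44  44  45  45  44  44  45  45  45  44  44  44  45  44  44  44  43  44  44  43  45  44
280  44  44  46  46  43  43  43  44  45  45  46  45  43  43  43  44  44  43  45  44  45  43  43  44  44  44  44  43  45  45  45  44  43  45  44  43  44  45  44  44  43  43  45  43  43
```

- **Side view:** the disc centre is about column 21.4 and the chuck's about 22.1.
- **Scene view:** the disc is at 22.2 and the chuck at 21.7.

Both put the disc about 1.2 mm off in +y. I'll regrip it, lift slightly, shift and lay it down again.

Emit:
apply_moves(delta_pos=[[0,0,2],[0,0,3],[0,0,2.5],[0,0,1.5],[0,0,0.7],[0,0,0],[0,0,0]], twist=[0,0,0,0,0,0,0])

```text
t: 28.12
tool_pos: [0.5998, 0.043, 0.1122]
orientation: [2.421, 2.0, 0.002]
force: [0.2, 0.2, 0.4]
opening: 0.0801
gripper_force: 0.0
```

Emit:
apply_moves(delta_pos=[[0,0,0],[0,0,0],[0,0,0],[0,0,0],[0,0,0]], twist=[0,0,0,0,0], gripper=6.0, squeeze=8)

```text
t: 28.75
tool_pos: [0.5994, 0.043, 0.1117]
orientation: [2.422, 2.0, 0.001]
force: [-0.9, -0.6, 5.3]
opening: 0.0655
gripper_force: 8.0
```

Emit:
apply_moves(delta_pos=[[0,0,-0.2],[0,0,-0.2],[-0.12,0.02,0],[0,0,0],[0,0,0]], twist=[0,0,0,0,0])

```text
t: 29.38
tool_pos: [0.5988, 0.0417, 0.1149]
orientation: [-2.422, -2.001, 0.0]
force: [-0.1, -0.4, -0.3]
opening: 0.0658
gripper_force: 8.0
```

Emit:
apply_moves(delta_pos=[[0,0,0.15],[0,0,0.1],[0,0,0]], twist=[0,0,0])

```text
t: 29.75
tool_pos: [0.5988, 0.0417, 0.1123]
orientation: [-2.422, -2.001, 0.0]
force: [0.1, -0.6, -0.5]
opening: 0.0657
gripper_force: 8.0
```

Emit:
apply_moves(delta_pos=[[0,0,0.05],[0,0,0]], twist=[0,0])

```text
t: 30.0
tool_pos: [0.5989, 0.0417, 0.112]
orientation: [-2.422, -2.001, 0.0]
force: [0.2, -0.0, -0.5]
opening: 0.0654
gripper_force: 8.0
```

Emit:
apply_moves(delta_pos=[[0,0,0.05],[0,0,0]], twist=[0,0])

```text
t: 30.25
tool_pos: [0.599, 0.0417, 0.1117]
orientation: [2.422, 2.001, 0.0]
force: [-0.6, -0.4, 0.8]
opening: 0.0655
gripper_force: 8.0
```

The disc touched down at 0.1117. I'll release, rise and check.

Emit:
apply_moves(delta_pos=[[0,0,0],[0,0,0],[0,0,0],[0,0,0],[0,0,0]], twist=[0,0,0,0,0], gripper=8.0)

```text
t: 30.88
tool_pos: [0.5989, 0.0418, 0.1115]
orientation: [-2.422, -2.001, 0.0]
force: [0.2, -0.6, -0.1]
opening: 0.0801
gripper_force: 0.0
```

Emit:
apply_moves(delta_pos=[[0,0,-0.5],[0,0,-1.5],[0,0,-3],[0,0,-3],[0,0,-3],[0,0,0],[0,0,0],[0,0,0]], twist=[0,0,0,0,0,0,0,0])

```text
t: 31.88
tool_pos: [0.5981, 0.0418, 0.22]
orientation: [-2.421, -2.0, 0.003]
force: [-0.2, 0.1, -0.3]
opening: 0.0803
gripper_force: 0.0
```

```bash
python3 - <<'E'
from h import *
S,D=cap('scene','s13'),cap('side','d13')
for n,c,rows in(('D',D,(204,206,208,210,212,220,222,224)),('S',S,range(254,270,2))):
    g=cv2.cvtColor(c['frame'],cv2.COLOR_RGB2GRAY); x0=297 if n=='D' else 323
    print(n)
    for r in rows: print(r,' '.join(f'{v:3d}' for v in g[r,x0-22:x0+23]))
for t in('scene','side'):
    a,b=load(t+'0')['frame'].astype(int),(S if t=='scene' else D)['frame'].astype(int)
    for nm,X in(('bottle',(.74,-.263,.07)),('jar',(.709,.342,.05)),('dish',(.578,.463,.01))):
        u,v=proj(S if t=='scene' else D,np.array(X)).astype(int); print(t,nm,abs(a-b)[v-15:v+15,u-15:u+15].mean().round(2))
E
```

```text
D
204 165 164 165 165 164 162 161 161 128  86  71  69  70  69  70  69  69  70  70  71  71  71  71  70  71  71  71  70  70  69  71  71  70  70  75  90 195 200 199 170 154 158 157 160 160
206 164 162 162 162 160 160 157 109  74  71  70  71  71  71  71  70  69  69  69  69  68  69  69  69  70  70  70  70  70  71  71  71  72  70  70  71  77 138 161 172 170 174 155 157 157
208 152 136 106 101  98  91  89  70  70  70  70  70  69  69  69  68  69  70  70  69  71  70  69  69  69  68  69  67  69  69  70  69  71  72  71  72  72  68 101 103 108 109 108 112 132
210  84  85  86  88  88  89  91  64  60  68  70  69  69  70  70  69  70  70  69  68  68  69  69  69  69  69  71  70  70  71  69  70  69  69  68  65  37  82 103 101 101 103 104 104 103
212  83  85  85  87  89  90  90  88  54  45  53  66  69  70  70  70  69  69  70  69  69  70  69  69  69  70  69  69  69  69  68  69  65  58  40  32  74  98 101 102 103 103 101 102 102
220  70  70  70  69  71  71  70  68  69  70  69  71 145 220 225 176 133 137 142 144 143 142 140 139 133 125 116 107  99 194 227 225 152  77  71  70  72  72  70  70  70  70  69  7
[... 1242 characters left out ...]
2  35  37  44  44  45  44  44  44  43  43  44  44  45
264  45  45  43  44  44  45  45  45  46  45  53 140 157  52  25  41  44  44  45  44  45  43  44  45  44  43  42  44  44  35  41 126 151  44  44  44  44  44  44  44  44  43  44  45  44
266  44  44  44  43  44  45  45  46  45  45  45  72 161 161 161 159 123  53  21  19  27  27  26  19  20  26  89  94 160 160 161 159  97  42  44  44  44  44  44  44  43  43  44  44  45
268  44  43  43  44  45  45  46  46  44  44  45  51  67 126 161 161 161 161 161 161 161 160 160 160 161 161 161 161 162 160 138  87  59  44  45  45  44  44  44  44  44  44  44  44  44
scene bottle 1.67
scene jar 2.49
scene dish 3.48
side bottle 0.95
side jar 0.94
side dish 1.28
```

The disc and chuck centres now agree in both views: side 21.9 against 22.1 (0.2 expected from perspective), scene 21.7 against 21.7. The bystanders are unchanged, so I'm handing in.

```bash
python3 -c "
from plant import robot
print(robot.close_job())"
```

```text
the job is handed in; nothing more can be done
None
```

The job is handed in: the chuck is fully home on the hub with the drive bar in its slots, and the carrier disc lies centred on top to within about 0.5 mm by the two fixed cameras. The bottle, jar and dish look undisturbed, and it took about 32 s; the verdict itself was not shown.

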